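# Hold the tea strainer over the mug for pouring

### The arm

A 6-joint arm with a two-finger parallel gripper is mounted at the origin on a cart in front of the work surface, level with it; the furniture and walls round the work are solid. World frame = base frame: x ahead of the robot, y to its left, z up, the work surface at z = 0. Lengths are in m, angles in degrees, forces in N, time in s.
With the tool pointing down it reaches from about 0.325 to 0.9 m from the base axis. Payload 3.5 kg.
Tool frame: the origin (TCP) lies midway between the tips of the shut fingers; the grasp point (between the pads) lies 19 mm behind it; z points along the fingers, y is the line along which they close (so a half turn about z gives the same grasp; the last joint's range is limited). The gripper opens to 85 mm and grips with 20 to 120 N. Pads are 22 mm wide; open, the fingers measure 114 mm over their backs; the gripper's body (76 mm by 85 mm) begins 54 mm behind the grasp point. The pads swing forward as they close: fully open they stand 13 mm farther back than shut.
Start: joints at [-72.617, 15.837, -1.513, 72.651, 0, 84.076], TCP at [0.247, -0.574, 0.231] pointing down, gripper open.
Joint ranges: [-178.77, 178.77], [-48.84, 107.48], [-61.69, 71.31], [-111.58, 123.2], [-90, 87.43], [-180, 180]. Speed limits (degrees/s): [147.25, 147.25, 180, 180, 180, 180].

### API

Orientations are given as [roll, pitch, yaw] about the fixed x, y, z axes, in that order (R = Rz(yaw) Ry(pitch) Rx(roll)).
In Python, from rig import * gives the robot as it stands. The module is installed in compiled form; this text tells all that it offers. Calls block until the motion is done:
- move_ptp(position, orientation): joint-space move of the TCP to a pose.
- movel(position, v=0.15, attitude=None, max_force=None): straight line of the TCP; attitude=None keeps the orientation; v is the mean speed in m/s. With max_force (N) it stops when the force on the tool has changed by that much, and returns True; else False.
- move_joints(angles): joint-space move.
- ungrasp() and grasp(effort=None): open the fingers fully, or close them until they stop; effort is the grip in N (None keeps the last).
- dwell(seconds).
- inverse_kinematics(position, orientation): joint angles nearest the present ones, or None.
- get_state(): the state.
- grab_frame(name): name is "side" or "top" or "wrist"; returns the picture (384x512x3 uint8, blue, green, red); there is no depth.
- camera_info(name): a dict with "K" (3x3 intrinsics, pixels), "eye" and "orientation" of the camera in the world. Camera axes: x right, y up, looking along -z (the intrinsics and any distortion apply to the point x, -y, -z); pixel columns grow to the right and rows downward; lengths in m; the calibration is good to about 2 mm. A picture is of the moment at which its call begins: read the wrist's pose just before it. camera_info takes no time and is no camera call; for the wrist camera it gives the pose at the moment of the call.
A pose or a line that the arm cannot do raises Unreachable and nothing moves.
- finish_job(): hands the job in; it is judged then, once.
The state is a dict: "time_s": time; "joints": joint angles; "qd": joint speeds; "joint_efforts": joint torques, N m; "ee_pos": TCP position; "orientation": TCP orientation; "contact_force": force on the tool from outside, world axes, zero at the start; "ft_torque": the same for the moment, N m; "opening": opening from 0.0 (shut) to 1.0 (fully open); "grip_force": force on a finger pad.
Only numpy, scipy, OpenCV 4.12 (cv2) and the standard library are available. Lean on these libraries where they do the work, as an engineer would, in place of code of your own. Each camera call takes 0.05 s, during which the arm holds its last target. There are 200 camera calls.

### The job

I am about to pour the tea: stand the mug in the recess of the round wooden coaster and let go of it, then lift the small tea strainer out of its blue drip cup, carry it clear over the things in between and hold it level over the middle of the mug, with the bottom of its basket about a finger's width above the rim and not touching the mug. It is too small to rest on this mug, so finish still holding it there, quite still; do not shift or knock over any of the other things.

Things in the scene. Friction and masses are not known exactly. Their poses are not given: they have to be found in the camera images.
- mug: white mug with blue dots, loose, 0.2 to 0.33 kg, upright, near the middle; 92 mm across at the rim, 69 at the foot, 93 high. Origin on its underside plane; the mug's round axis is at y = +15.5 mm of this frame, z up. Its ear handle stands out along -y (at the start roughly toward the robot): upright part at y = -45 to -62 mm, 12 mm thick in x, z 27 to 89 mm
- mug_foot (a point): middle of the mug's underside
- mug_mouth (a point): middle of the mug's open mouth at the height of the rim, 93 mm above mug_foot
- mug_handle (a point): a good point to pinch the mug's handle (fingers closing along the mug's x): 69.5 mm from the mug's axis, 68 mm above its underside
- coaster: round dark wooden coaster with a cork inlay, 101 mm across, fixed to the worktop, right or left of the middle. Raised lip 9.5 mm high round a flat recess 84 mm across whose floor is 6 mm above the worktop. Origin: middle of its underside, z up
- coaster_top (a point): middle of the coaster's recess floor, 6 mm above the worktop
- drip_cup: small blue ceramic cup, open on top, 70 mm across, 55 mm high, wall 5 mm, loose, 0.25 kg, on the other side from the coaster; the strainer nests in it. Origin: middle of its underside
- strainer: steel tea strainer, loose, 50 to 85 g: gauze basket 54 mm across hanging 30 mm below a rim ring 66 mm across that rests on the drip cup's edge (basket 3 mm free all round: lift straight up 35 mm). Origin: basket axis, underside of the ring; z up. Level handle along -x, at first roughly toward the robot: wooden grip 12 mm wide (y), 11 high, x -54 to -130 mm, middle at z +5 mm
- strainer_bottom (a point): lowest point of the basket, on its axis, 30 mm below the strainer's origin
- strainer_grip (a point): a good point to pinch the wooden grip (fingers closing along the strainer's y): strainer frame (-85, 0, 5) mm
- milk_jug: small white jug with a handle, loose, 67 x 103 x 85 mm high; origin at its underside; leave alone
- timer: red and white round kitchen timer, loose, 64 mm across, 46 mm high, in the way; origin: middle of underside; leave alone
- spice_a: spice jar with dark cap, yellow-brown content, loose, 41 mm across, 105 mm high, in the way; origin: middle of underside; leave alone
- spice_b: spice jar with dark cap, dark blue band, loose, 41 mm across, 105 mm high, in the way; origin: middle of underside; leave alone
- salt: clear salt shaker with grey top, loose, 44 mm across, 90 mm high, in the way; origin: middle of underside; leave alone
- tin: tin with tomatoes on its label, loose, 75 mm across, 58 mm high; origin: middle of underside; leave alone
Mind the look-alikes: they are no part of the job. What is shaped like the mug but purple is not meant.

How it is judged:
By the outcome, as a careful person would: the job done as asked, in the order asked, and still so for the second after the job is handed in, while the arm keeps its last pose, push and grip.
It also fails if it takes over 64 s, if anything falls off the work surface, if the arm or the gripper's body presses on something with over 40 N, if the wrist force passes 120 N, or if a joint passes its speed limit or range.

## Working session

There is one attempt and no reset: what is moved stays moved. The work goes in short steps, each a Python script; the robot and the scene stay as the last script left them, time stands still between calls to the robot, and variables do not carry over. Pictures are saved under pics/ and viewed, at most 10 in all, crops included, and the job is handed in when it is done.

```bash
mkdir -p pics
python3 - <<'E'
from rig import *
import cv2, numpy as np
for n in ("top","side"):
    f=grab_frame(n); cv2.imwrite(f"pics/{n}0.png",f); c=camera_info(n); print(n,{k:np.round(v,3).tolist() if not isinstance(v,str) else v for k,v in c.items()})
a=[cv2.imread(f"pics/{n}0.png") for n in("top","side")]
cv2.imwrite("pics/top0b.png",cv2.resize(a[0],(800,600)));cv2.imwrite("pics/side0b.png",cv2.resize(a[1],(800,600)))
s=get_state();print(s)
E
```

```text
top {'K': [[460.738, 0.0, 259.51], [0.0, 460.738, 188.697], [0.0, 0.0, 1.0]], 'eye': [-0.091, 0.226, 1.54], 'orientation': [21.796, 0.066, -106.687]}
side {'K': [[456.028, 0.0, 259.103], [0.0, 456.028, 187.877], [0.0, 0.0, 1.0]], 'eye': [0.061, 1.045, 0.66], 'orientation': [62.223, 0.551, -156.755]}
{'time_s': 0.1, 'joints': array([-7.26174744e+01,  1.58769761e+01, -1.59043536e+00,  7.26518059e+01,
       -1.56289775e-03,  8.40756499e+01]), 'qd': array([ 0.02617487, -0.12376616,  0.18400331, -0.07084137, -0.01463211,
        0.06311753]), 'joint_efforts': array([ 4.77326139e-04, -4.46707749e+01,  2.96128482e+01,  8.40632332e-03,
       -1.03426730e-04,  1.63223393e-05]), 'ee_pos': array([ 0.2470529 , -0.57331697,  0.23023449]), 'orientation': array([-1.79881258e+02, -1.07504951e-02,  2.33068662e+01]), 'contact_force': array([-0.48299549,  0.29167471, -0.02883675]), 'ft_torque': array([0.02099617, 0.01063307, 0.00571861]), 'grip_force': 0.0, 'opening': 0.9983613135868507}
```

View pics/top0b.png

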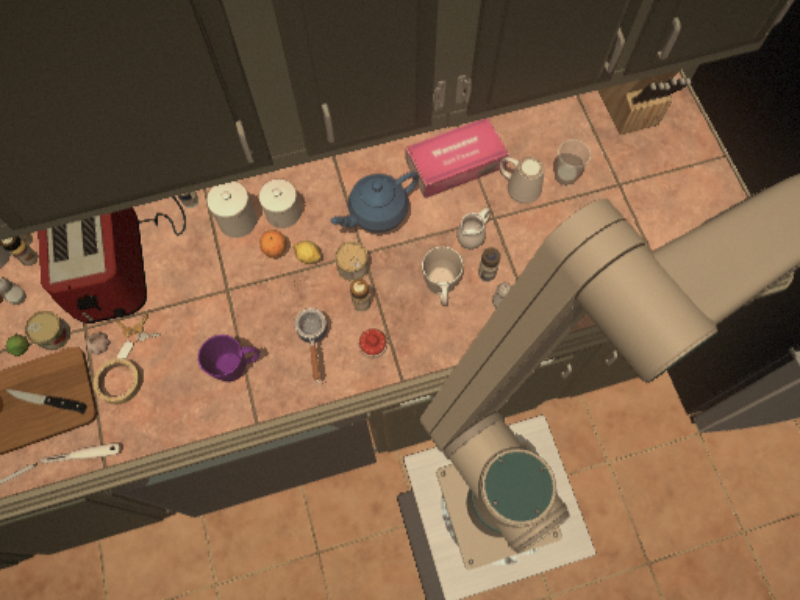

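View pics/side0b.png

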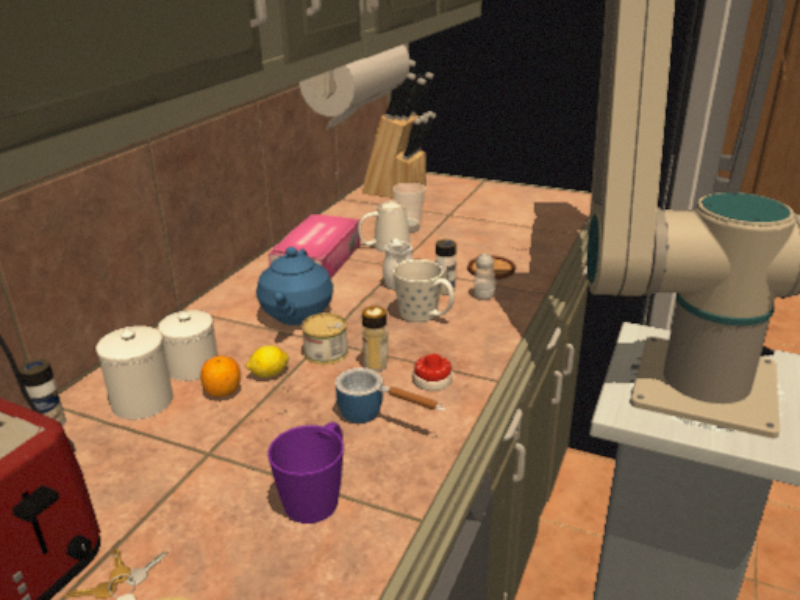

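```bash
cat > h.py <<'E'
from rig import *
import cv2, numpy as np
from scipy.spatial.transform import Rotation as R
def rot(o): return R.from_euler('xyz',o,degrees=True).as_matrix()
def ray(c,uv):
    p=np.linalg.inv(c["K"])@np.array([uv[0],uv[1],1.]); d=rot(c["orientation"])@np.array([p[0],-p[1],-p[2]])
    return np.array(c["eye"]),d/np.linalg.norm(d)
def plane(c,uv,z):
    e,d=ray(c,uv); return e+d*(z-e[2])/d[2]
def tri(obs):
    A=np.zeros((3,3));b=np.zeros(3);rs=[ray(c,u) for c,u in obs]
    for e,d in rs:
        P=np.eye(3)-np.outer(d,d);A+=P;b+=P@e
    x=np.linalg.solve(A,b); return x,max(np.linalg.norm((np.eye(3)-np.outer(d,d))@(x-e)) for e,d in rs)
def proj(c,x):
    q=rot(c["orientation"]).T@(np.array(x)-c["eye"]); p=np.array(c["K"])@np.array([q[0],-q[1],-q[2]]); return p[:2]/p[2]
E
python3 - <<'E'
from h import *
np.set_printoptions(precision=4,suppress=True)
T=camera_info("top");S=camera_info("side")
P=dict(mugrim=((442,265),(420,272)),mughandle=((444,298),(449,287)),ring=((311,323),(359,381)),gripmid=((317,362),(413,398)),timer=((372,340),(433,366)),spa=((359,286),(374,314)),spb=((489,254),(446,245)),salt=((502,291),(485,258)),tin=((352,258),(325,324)),jug=((472,225),(397,247)))
for k,(t,s) in P.items():
    x,e=tri([(T,np.array(t)*.64),(S,np.array(s)*.64)]); print(k,x,round(e,4))
print("coaster",plane(S,np.array((491,267))*.64,.0095))
w=camera_info("wrist"); st=get_state(); print(w,st["ee_pos"]); print((rot(st["orientation"]).T@(np.array(w["eye"])-st["ee_pos"])), R.from_matrix(rot(st["orientation"]).T@rot(w["orientation"])).as_euler('xyz',degrees=True))
E
```

```text
mugrim [ 0.5059 -0.0371  0.0895] 0.004
mughandle [ 0.4385 -0.0187  0.0788] 0.0002
ring [0.4734 0.2738 0.0558] 0.0009
gripmid [0.3833 0.2828 0.0563] 0.001
timer [0.4043 0.1551 0.0279] 0.0031
spa [0.5074 0.152  0.0994] 0.0029
spb [ 0.4952 -0.1419  0.1024] 0.0049
salt [ 0.4131 -0.1434  0.0869] 0.0014
tin [0.5991 0.1475 0.0568] 0.0001
jug [ 0.5889 -0.1329  0.0837] 0.0012
coaster [ 0.4337 -0.2652  0.0095]
{'K': array([[345.7362,   0.    , 251.7824],
       [  0.    , 345.7362, 186.7942],
       [  0.    ,   0.    ,   1.    ]]), 'eye': array([ 0.3159, -0.5432,  0.3726]), 'orientation': array([-17.2223,   0.1371, -66.6808])} [ 0.2471 -0.5733  0.2302]
[ 0.0752 -0.0007 -0.1424] [162.7669  -0.0184  89.9877]
```

Run:
```python
from h import *
import pickle
D=[]
for i,y in enumerate((-0.2,0.02,0.22)):
    move_ptp([0.40,y,0.30],[180,0,180]); dwell(0.2)
    c=camera_info("wrist"); f=grab_frame("wrist"); D.append((c,f)); print(get_state()["time_s"],get_state()["joints"].round(1))
f=grab_frame("top"); D.append((camera_info("top"),f))
pickle.dump(D,open("v.pkl","wb"))
im=np.vstack([np.hstack([D[0][1],D[1][1]]),np.hstack([D[2][1],D[3][1]])])
cv2.imwrite("pics/m1.png",cv2.resize(im,(800,600),interpolation=cv2.INTER_AREA))
```

```text
2.15 [-34.9  -4.2 -15.7  78.6  -0.  -34.9]
3.2833 [ -6.5  -9.3 -20.1  79.2  -0.   -6.4]
4.35 [ 20.5  -3.3 -14.8  78.5  -0.   20.7]
```

View pics/m1.png

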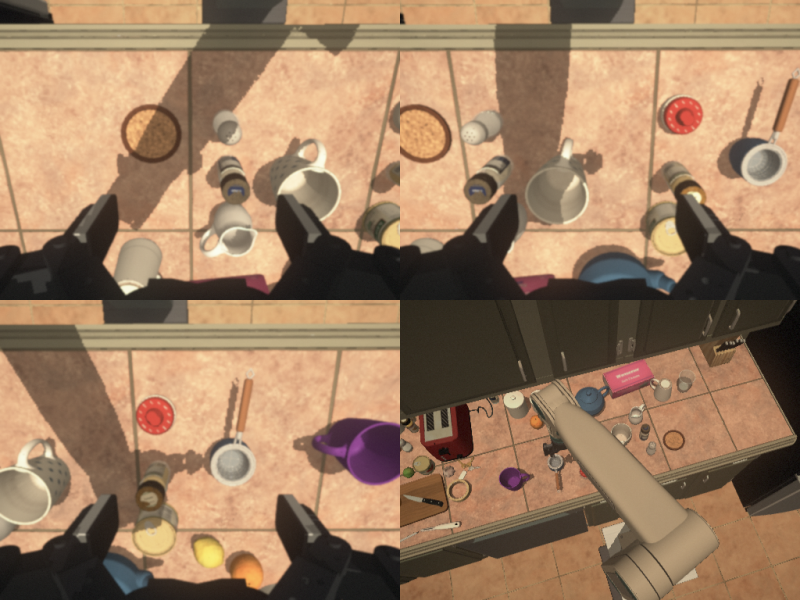

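Run:
```python
from h import *
import pickle
D=pickle.load(open("v.pkl","rb")); np.set_printoptions(precision=4,suppress=True)
def crop(i,x,y,w=160,h=120):
    x,y=int(x),int(y); f=D[i][1][y:y+h,x:x+w]; g=cv2.resize(f,(400,300),interpolation=cv2.INTER_CUBIC)
    for u in range(-x%20,w,20):
        cv2.line(g,(int(u*2.5),0),(int(u*2.5),6),(0,0,255),1); cv2.putText(g,str(x+u),(int(u*2.5)-8,16),0,.33,(0,0,0),1)
    for v in range(-y%20,h,20):
        cv2.line(g,(0,int(v*2.5)),(6,int(v*2.5)),(0,0,255),1); cv2.putText(g,str(y+v),(8,int(v*2.5)+4),0,.33,(0,0,0),1)
    return g
im=np.vstack([np.hstack([crop(0,325,172),crop(1,130,172)]),np.hstack([crop(1,352,130),crop(2,220,130)])])
cv2.imwrite("pics/m2.png",im)
# coaster
c,f=D[0]; hsv=cv2.cvtColor(f,cv2.COLOR_BGR2HSV); x0,y0=140,118; roi=f[y0:y0+105,x0:x0+105]
m=(roi[:,:,2]<95).astype(np.uint8)*255
m[:, :]=cv2.morphologyEx(m,cv2.MORPH_CLOSE,np.ones((3,3)))
cs=sorted(cv2.findContours(m,cv2.RETR_EXTERNAL,cv2.CHAIN_APPROX_NONE)[0],key=cv2.contourArea)[-2:]
for k in cs:
    if len(k)>5:
        e=cv2.fitEllipse(cv2.convexHull(k)); uv=np.array(e[0])+[x0,y0]; print(uv,e[1],plane(c,uv,.0095), np.linalg.norm(plane(c,uv-[e[1][0]/2,0],.0095)-plane(c,uv+[e[1][0]/2,0],.0095)))
```

```text
[243.2234 155.5347] (3.1038272380828857, 98.16661071777344) [ 0.4164 -0.2107  0.0095] 0.003958110688237427
[195.2822 172.0896] (71.20743560791016, 73.28759765625) [ 0.4382 -0.2729  0.0095] 0.09212122480721624
```

View pics/m2.png

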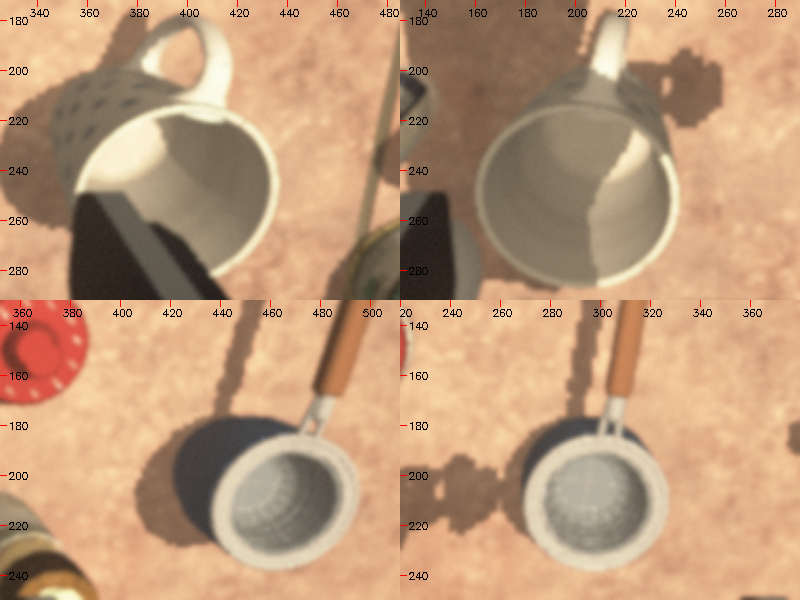

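Run:
```python
from h import *
import pickle
D=pickle.load(open("v.pkl","rb")); np.set_printoptions(precision=4,suppress=True)
def pts(o,l): return np.array(o)+np.array(l)/2.5
r0=pts((325,172),[(76,195),(90,165),(130,125),(185,104),(240,120),(268,150),(278,190),(262,235),(235,262),(210,275)])
e0=cv2.fitEllipse(r0.astype(np.float32)); e1=(201.2,250.2)
print("e0",e0)
x,e=tri([(D[0][0],e0[0]),(D[1][0],e1)]); print("mug rim",x,e)
c1=D[1][0]
for a,b in [((160.4,250),(242,250)),((201,213.6),(201,286.8))]: print(np.linalg.norm(plane(c1,a,.093)-plane(c1,b,.093)), (plane(c1,a,.093)+plane(c1,b,.093))/2)
x,e=tri([(D[1][0],(466.2,210.8)),(D[2][0],(298.2,210.8))]); print("ring",x,e)
c2=D[2][0]
for a,b in [((269.2,211),(327.2,211)),((298,183.6),(298,238))]: print(np.linalg.norm(plane(c2,a,x[2])-plane(c2,b,x[2])), (plane(c2,a,x[2])+plane(c2,b,x[2]))/2)
# grip
G=[]
for i,(x0,y0,w,h) in ((1,(460,70,52,110)),(2,(290,70,50,110))):
    c,f=D[i]; r=cv2.cvtColor(f[y0:y0+h,x0:x0+w],cv2.COLOR_BGR2HSV); m=((r[:,:,1]>125)&(r[:,:,0]<20)&(r[:,:,2]>70)).astype(np.uint8)
    n,l,st,ce=cv2.connectedComponentsWithStats(m); k=1+np.argmax(st[1:,4]); ys,xs=np.where(l==k); print(i,st[k])
    v=np.array(cv2.fitLine(np.c_[xs,ys].astype(np.float32),cv2.DIST_L2,0,.01,.01)).ravel()
    t=(np.c_[xs,ys]-v[2:])@v[:2]; ends=[v[2:]+v[:2]*q+[x0,y0] for q in (t.min(),t.max())]; ends.sort(key=lambda p:p[1]); G.append(ends); print(ends)
for j in (0,1): print("grip end",tri([(D[1][0],G[0][j]),(D[2][0],G[1][j])]), plane(c2,G[1][j],.06))
# handle view1
f=D[1][1][150:206,185:245].astype(int); 
for row in range(20,56,5):
    r=D[1][1][150+row,185:245].astype(int); s=(r.max(1)-r.min(1))/r.max(1); xs=np.where((s<.33)&(r.max(1)>150))[0]; 
    if len(xs): print(150+row,xs.min()+185,xs.max()+185, plane(c1,((xs.min()+xs.max())/2+185,150+row),.085))
```

```text
e0 ((395.82818603515625, 250.45106506347656), (69.20270538330078, 82.78528594970703), 64.60120391845703)
mug rim [ 0.5076 -0.0377  0.0922] 7.268062429700125e-05
0.0916067090440303 [ 0.5068 -0.0375  0.093 ]
0.09157704413904269 [ 0.5087 -0.0378  0.093 ]
ring [0.4737 0.2743 0.0586] 0.0001524888987645793
0.0690026430027951 [0.4738 0.2743 0.0586]
0.06940928139858979 [0.4744 0.2741 0.0586]
1 [ 19  31  32  67 790]
[array([505.3927, 100.779 ]), array([482.9763, 167.0074])]
2 [ 13  32  21  66 637]
[array([318.6043, 101.5714]), array([306.8704, 167.1557])]
grip end (array([0.3467, 0.2909, 0.062 ]), np.float64(0.00024967288486138305)) [0.3471 0.2913 0.06  ]
grip end (array([0.4194, 0.2817, 0.0614]), np.float64(7.564132962520036e-05)) [0.4197 0.282  0.06  ]
180 211 221 [ 0.4273 -0.0191  0.085 ]
185 209 227 [ 0.433  -0.0171  0.085 ]
190 208 220 [ 0.4386 -0.0216  0.085 ]
195 206 220 [ 0.4444 -0.0229  0.085 ]
200 206 219 [ 0.4501 -0.0237  0.085 ]
205 205 215 [ 0.456  -0.0266  0.085 ]
```

Run:
```python
from h import *
import pickle
D=pickle.load(open("v.pkl","rb"))
def crop(f,x,y,s,w=400,h=300):
    g=cv2.resize(f[y:y+int(h/s),x:x+int(w/s)],(w,h),interpolation=cv2.INTER_CUBIC); return g
a=crop(D[0][1],130,120,3.0); b=crop(D[1][1],0,120,3.); c=crop(D[3][1],320,160,6.0); d=crop(cv2.imread("pics/side0.png"),280,145,6.0)
cv2.imwrite("pics/m3.png",np.vstack([np.hstack([a,b]),np.hstack([c,d])]))
```

```text
(no output)
```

View pics/m3.png

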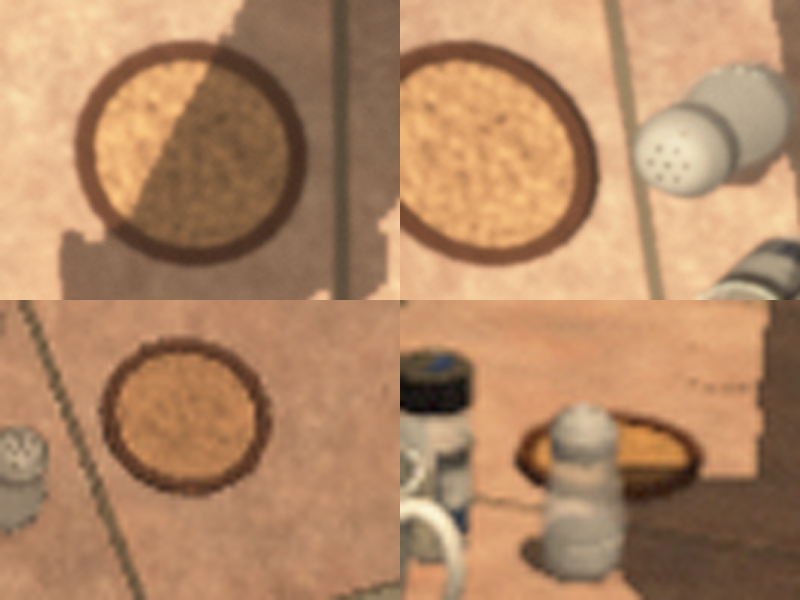

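Run:
```python
from h import *
import pickle
D=pickle.load(open("v.pkl","rb")); np.set_printoptions(precision=4,suppress=True)
o=[(D[0][0],(193.4,170.7)),(D[3][0],(350.6,179.0)),(camera_info("side"),(314.6,170.3))]
print(tri(o[:2]),tri(o)); print([plane(c,u,.009) for c,u in o])
a=np.array([.508,-.0375]); d=np.array([-.974,.226]); p=a+.0695*d; yaw=np.degrees(np.arctan2(d[1],d[0])); print(p,yaw)
move_ptp([*p,.16],[180,0,yaw]); 
print(movel([*p,.049],v=.1,max_force=8)); grasp(90); dwell(.2)
s=get_state(); print(s["opening"],s["grip_force"],s["ee_pos"],s["contact_force"])
f0=s["contact_force"]
movel([*p,.199],v=.15); dwell(.3)
s=get_state(); print(s["time_s"],s["opening"],s["grip_force"],s["contact_force"],s["ft_torque"],s["ee_pos"])
cv2.imwrite("pics/s1.png",np.vstack([cv2.resize(grab_frame("side")[60:348],(512,288)),grab_frame("wrist")[:300]]))
```

```text
(array([ 0.4383, -0.2755,  0.0053]), np.float64(0.000943877956408521)) (array([ 0.437 , -0.2751,  0.0071]), np.float64(0.0016778721075364942))
[array([ 0.4365, -0.2753,  0.009 ]), array([ 0.4379, -0.2739,  0.009 ]), array([ 0.4342, -0.2708,  0.009 ])]
[ 0.4403 -0.0218] 166.93666266590827
False
0.12169363247924882 88.18647165448965 [ 0.4403 -0.022   0.0492] [-2.3195 -1.2724  5.7736]
9.075 0.12350843208506593 87.75642010103184 [ 0.566   0.9966 -2.8096] [ 0.05    0.196  -0.0623] [ 0.4399 -0.0217  0.1984]
```

View pics/s1.png

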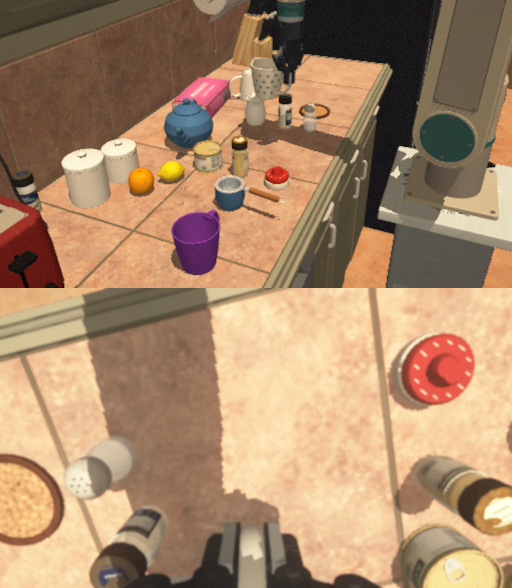

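Run:
```python
from h import *
np.set_printoptions(precision=4,suppress=True)
p=np.array([.437,-.2745])+.0695*np.array([-.974,.226])
movel([*p,.199],v=.18); movel([*p,.08],v=.12); dwell(.2)
print(get_state()["contact_force"],get_state()["ee_pos"])
print(movel([*p,.0535],v=.03,max_force=5)); dwell(.2); s=get_state(); print(s["ee_pos"],s["contact_force"],s["ft_torque"],s["time_s"])
cv2.imwrite("pics/s2.png",cv2.resize(grab_frame("side")[100:220,230:430],(800,480),interpolation=cv2.INTER_CUBIC))
```

```text
[-0.3108 -0.3841 -2.8188] [ 0.3698 -0.2593  0.0807]
True
[ 0.3687 -0.2584  0.0552] [-0.069  -0.1226  4.7308] [-0.1475 -0.2364  0.0008] 13.0083
```

View pics/s2.png

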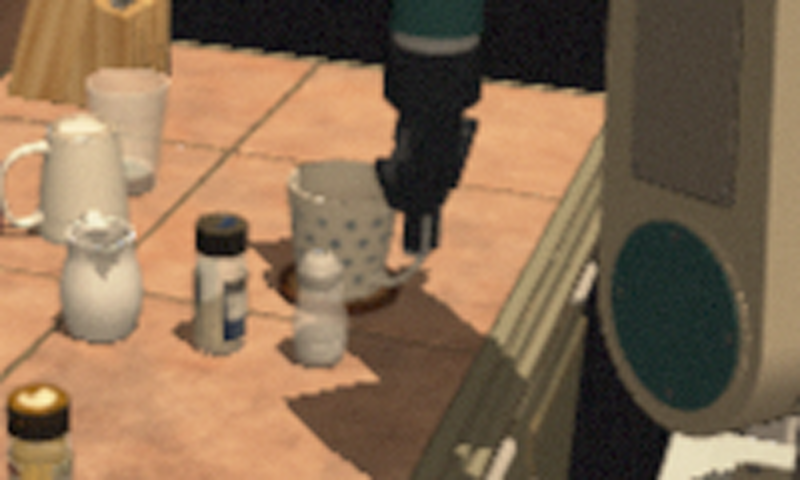

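Run:
```python
from h import *
import pickle
ungrasp(); dwell(.2)
p=get_state()["ee_pos"]; movel([p[0],p[1],.20],v=.15)
D=[]
for y in (-.30,-.08):
    move_ptp([.36,y,.30],[180,0,180]); dwell(.2); D.append((camera_info("wrist"),grab_frame("wrist")))
pickle.dump(D,open("v2.pkl","wb")); print(get_state()["time_s"])
b=[D[0][1][60:260,100:366],D[1][1][60:260,0:266]]
cv2.imwrite("pics/m4.png",np.hstack([cv2.resize(k,(400,300),interpolation=cv2.INTER_CUBIC) for k in b]))
```

```text
16.9917
```

View pics/m4.png

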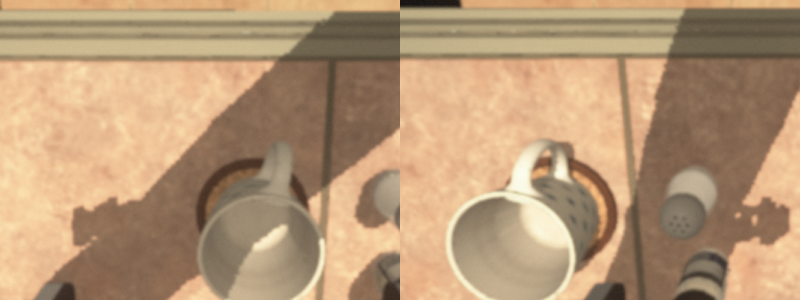

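Run:
```python
from h import *
import pickle
np.set_printoptions(precision=4,suppress=True)
D=pickle.load(open("v2.pkl","rb"))
print("mug",tri([(D[0][0],(273.9,224.6)),(D[1][0],(74.1,223.9))]),plane(D[0][0],(273.9,224.6),.099),plane(D[1][0],(74.1,223.9),.099))
d=np.array([-.9914,.131]); p=np.array([.474,.2742])+.085*d; yaw=np.degrees(np.arctan2(d[1],d[0])); print(p,yaw)
move_ptp([*p,.16],[180,0,yaw]); print(movel([*p,.041],v=.1,max_force=6)); grasp(40); dwell(.2)
s=get_state(); print(s["opening"],s["grip_force"],s["ee_pos"],s["contact_force"],s["orientation"])
movel([*p,.09],v=.06); movel([*p,.20],v=.15); dwell(.3)
s=get_state(); print(s["time_s"],s["opening"],s["grip_force"],s["contact_force"],s["ee_pos"])
a=grab_frame("side"); w=grab_frame("wrist"); pickle.dump((camera_info("side"),a,camera_info("wrist"),w),open("v3.pkl","wb"))
cv2.imwrite("pics/s3.png",cv2.resize(a[100:292,130:386],(800,600),interpolation=cv2.INTER_CUBIC))
```

```text
mug (array([ 0.4329, -0.2735,  0.0957]), np.float64(0.0006384944926544194)) [ 0.4307 -0.2738  0.099 ] [ 0.4321 -0.2718  0.099 ]
[0.3897 0.2853] 172.47275003687963
False
0.13029727996704948 40.724945068359375 [0.3898 0.2853 0.041 ] [ 0.2257 -0.6993  1.574 ] [-179.997     0.0017  172.4693]
22.8083 0.13166863289881797 40.52518308162689 [ 0.3361 -0.401  -0.2572] [0.3892 0.2851 0.1992]
```

View pics/s3.png

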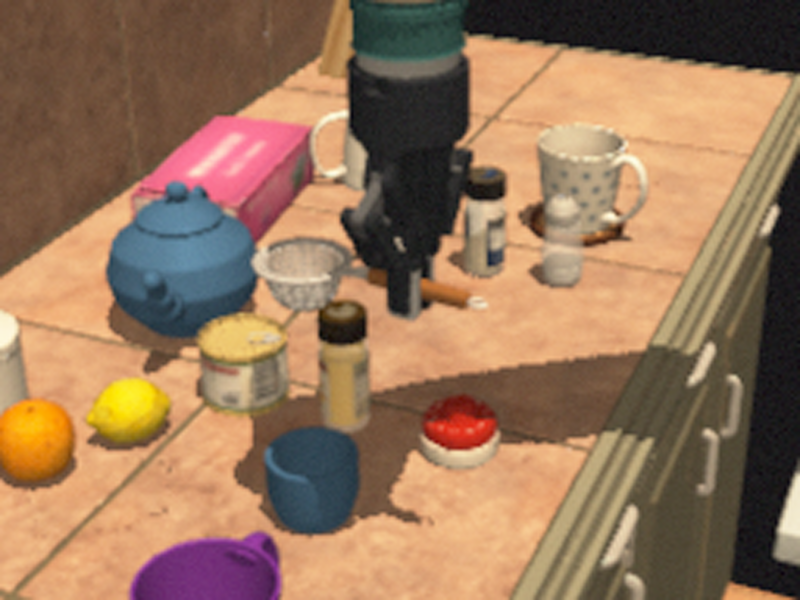

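Run:
```python
from h import *
import pickle
np.set_printoptions(precision=4,suppress=True)
D=pickle.load(open("v2.pkl","rb"))
def sat(r): r=r.astype(int); return ((r.max(-1)-r.min(-1))/np.maximum(r.max(-1),1)*100).astype(int)
for i,(u,v) in enumerate(((274,225),(74,224))):
    f=D[i][1]; h=cv2.cvtColor(f,cv2.COLOR_BGR2HSV)
    print(i,"bottom",list(zip(range(v+25,v+50),sat(f[v+25:v+50,u]),f[v+25:v+50,u].max(-1))))
    print("L",u-50,sat(f[v,max(u-50,0):u-30]),"R",u+30,sat(f[v,u+30:u+50]),"T",v-45,sat(f[v-45:v-25,u]),f[v-45:v-25,u].max(-1))
cs,a,cw,w=pickle.load(open("v3.pkl","rb"))
d=np.array([-.9914,.131]); t=np.array([.3892,.2851])
for n,s,z in (("ring",-.085,.2155),("gripfar",.045,.218),("bottom",-.085,.183)): print(n,proj(cs,[*(t+s*d),z]))
print("obs ring 227,182.6 far 280.4,196")
```

```text
0 bottom [(250, np.int64(27), np.uint8(185)), (251, np.int64(27), np.uint8(184)), (252, np.int64(27), np.uint8(186)), (253, np.int64(27), np.uint8(188)), (254, np.int64(26), np.uint8(190)), (255, np.int64(26), np.uint8(192)), (256, np.int64(27), np.uint8(193)), (257, np.int64(26), np.uint8(195)), (258, np.int64(27), np.uint8(194)), (259, np.int64(26), np.uint8(195)), (260, np.int64(26), np.uint8(194)), (261, np.int64(26), np.uint8(193)), (262, np.int64(26), np.uint8(195)), (263, np.int64(27), np.uint8(198)), (264, np.int64(26), np.uint8(215)), (265, np.int64(22), np.uint8(236)), (266, np.int64(15), np.uint8(248)), (267, np.int64(15), np.uint8(250)), (268, np.int64(23), np.uint8(247)), (269, np.int64(31), np.uint8(244)), (270, np.int64(34), np.uint8(244)), (271, np.int64(35), np.uint8(244)), (272, np.int64(35), np.uint8(243)), (273, np.int64(35), np.uint8(243)), (274, np.int64(35), np.uint8(242))]
L 224 [40 40 40 39 39 38 36 31 27 27 25 26 27 26 26 26 26 27 26 27] R 304 [28 28 28 27 26 27 27 26 26 22 16 20 30 36 36 36 35 35 34 34] T 180 [23 24 25 26 25 23 23 24 24 25 24 25 25 25 27 27
[... 705 characters left out ...]
.uint8(247)), (266, np.int64(28), np.uint8(244)), (267, np.int64(34), np.uint8(241)), (268, np.int64(35), np.uint8(242)), (269, np.int64(35), np.uint8(242)), (270, np.int64(36), np.uint8(243)), (271, np.int64(35), np.uint8(243)), (272, np.int64(37), np.uint8(243)), (273, np.int64(36), np.uint8(243))]
L 24 [37 37 38 38 38 35 28 18 15 20 25 27 27 26 26 27 27 26 26 26] R 104 [24 23 23 23 24 24 24 23 19 14 17 24 25 26 25 25 22 25 25 26] T 179 [22 21 19 15 12 11 10 14 20 20 15 13 13 14 19 23 26 27 27 26] [234 236 240 245 249 250 250 246 231 232 244 248 247 242 224 185 161 158
 160 163]
ring [226.3606 182.0923]
gripfar [279.6932 195.5423]
bottom [227.0033 195.3806]
obs ring 227,182.6 far 280.4,196
```

Run:
```python
from h import *
import pickle
np.set_printoptions(precision=4,suppress=True)
D=pickle.load(open("v2.pkl","rb"))
E=[((231,225),(315.5,225),(274,188.2),(274,268)),((29.8,224),(114.7,224),(74,187.5),(74,265.7))]
for (c,f),(l,r,t,b) in zip(D,E):
    P=[plane(c,q,.099) for q in (l,r,t,b)]; print((P[0]+P[1])/2,np.linalg.norm(P[0]-P[1]),(P[2]+P[3])/2,np.linalg.norm(P[2]-P[3]))
print(tri([(D[i][0],((E[i][0][0]+E[i][1][0])/2,(E[i][2][1]+E[i][3][1])/2)) for i in (0,1)]))
```

```text
[ 0.4312 -0.2745  0.099 ] 0.09052872619611849 [ 0.4365 -0.2736  0.099 ] 0.09334384712580282
[ 0.4322 -0.2738  0.099 ] 0.091327948372783 [ 0.437  -0.2727  0.099 ] 0.09289136506735537
(array([ 0.4352, -0.2744,  0.0987]), np.float64(0.00021595022439514967))
```

Run:
```python
from h import *
np.set_printoptions(precision=4,suppress=True)
d=np.array([-.9914,.131]); p=np.array([.4365,-.2737])+.085*d
movel([*p,.20],v=.15); movel([*p,.1305],v=.06); dwell(.6)
s=get_state(); print(s["time_s"],s["opening"],s["grip_force"],s["contact_force"],s["ee_pos"],s["orientation"],s["qd"])
a=grab_frame("side"); w=grab_frame("wrist")
cv2.imwrite("pics/s4.png",np.hstack([cv2.resize(a[100:220,250:370],(400,400),interpolation=cv2.INTER_CUBIC),cv2.resize(w[180:384,130:384],(400,400))]))
M=[*(np.array([.4365,-.2737])),0]
c=camera_info("side")
for z in (.099,.114,.1455): print(z,(proj(c,[M[0],M[1],z])-[250,100])*400/120)
```

```text
28.625 0.1316259685587599 40.52455186843872 [-0.2676 -0.1662 -0.9489] [ 0.3522 -0.2625  0.1305] [179.9973  -0.0042 172.471 ] [-0.0898  0.0781 -0.021   0.0559  0.0335 -0.0503]
0.099 [218.2968 148.3836]
0.114 [219.0482 133.8416]
0.1455 [220.6498 102.8447]
```

View pics/s4.png

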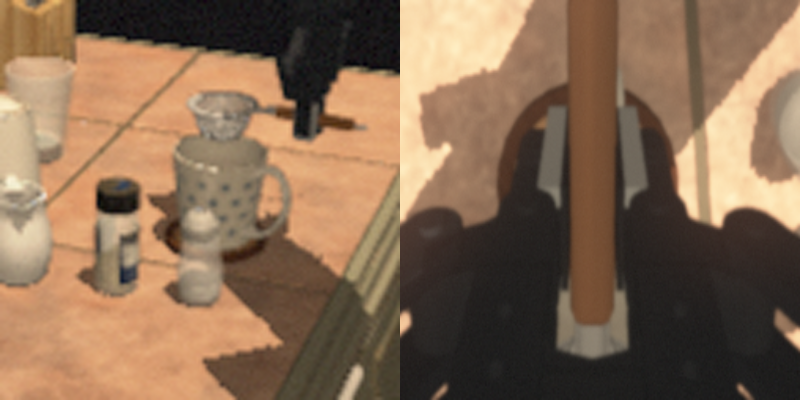

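```bash
python3 -c "
from rig import *
dwell(.5); print(finish_job())"
```

```text
the job is handed in; nothing more can be done
None
```

The mug stands released in the coaster's recess, and the arm is holding the strainer level and still over the middle of its mouth, with the basket about 15 mm above the rim; I have handed the job in at about 29 s, with no sign that anything else was moved.

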